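# Bring the tin round to the front of the kitchen carousel

### The job

Turn the kitchen carousel so that the low, wide food tin comes round to the front, squarely behind the tongue that sticks out of the carousel's foot, and leave it standing there. Turn it by pushing with a fingertip on the arms of the cross handle on top, in as many pushes as you like, gently enough that everything on the tray stays standing; do not touch or lift the tin, the jars or the timer themselves, and leave the things round about alone.

Things in the scene. Friction and masses are not known exactly. Their poses are not given: they have to be found in the camera images.
- foot: the carousel's fixed wooden foot, a disc 196 mm across. Origin at the centre of its underside, on the vertical axis about which the tray turns. A tongue 30 mm wide with a steel bead sticks out along the foot's own -x axis, to 130 mm from the axis, roughly towards the robot: it marks the front.
- tray: the round wooden tray of the carousel (236 mm across, rim top 34 mm above the worktop) that turns freely either way about the vertical axis of the foot (up to 9 rad either way from the start); it is stiff and stays where it is left (about 2 N at a handle arm moves it). Origin on the axis, at the tray's underside, 14 mm above the worktop. A steel column 22 mm across rises from its middle and carries the cross handle.
- cross: the cross handle on the column, fixed to the tray: four level arms, 10 mm thick, 90 degrees apart, each ending in a 20 mm ball. Origin on the axis at the arms' centre line, 165 mm above the worktop; the 36 mm hub rises 14 mm above it. Jar tops are at most 114 mm above the worktop. Wall cabinets hang behind x = 0.58 m (underside at 0.44 m): push on the robot's side of the carousel.
- tip_0 (a point): centre of the ball at the end of arm 0 of the cross handle (arms are numbered counterclockwise from above), 85 mm from the axis, 165 mm above the worktop
- tip_1 (a point): centre of the ball at the end of arm 1 of the cross handle (arms are numbered counterclockwise from above), 85 mm from the axis, 165 mm above the worktop
- tip_2 (a point): centre of the ball at the end of arm 2 of the cross handle (arms are numbered counterclockwise from above), 85 mm from the axis, 165 mm above the worktop
- tip_3 (a point): centre of the ball at the end of arm 3 of the cross handle (arms are numbered counterclockwise from above), 85 mm from the axis, 165 mm above the worktop
- timer_mid (a point): centre, half-way up, of the round wind-up egg timer, dome-shaped with a bar grip on top, 62 mm across, 64 mm tall; it stands loose on the tray (tray floor 20 mm above the worktop) about 68 mm from the axis, roughly below the middle of the gap between two handle arms. Which gap differs.
- honey_mid (a point): centre, half-way up, of the squat straight-sided honey jar with a wide lid, 58x62 mm across, 86 mm tall; it stands loose on the tray (tray floor 20 mm above the worktop) about 68 mm from the axis, roughly below the middle of the gap between two handle arms. Which gap differs.
- jam_mid (a point): centre, half-way up, of the jam jar with a wide flat lid, 65 mm across, 94 mm tall (the tallest on the tray); it stands loose on the tray (tray floor 20 mm above the worktop) about 68 mm from the axis, roughly below the middle of the gap between two handle arms. Which gap differs.
- tin_mid (a point): centre, half-way up, of the low, wide food tin, 75 mm across, 58 mm tall with a flat top, the widest and lowest thing on the tray; it stands loose on the tray (tray floor 20 mm above the worktop) about 68 mm from the axis, roughly below the middle of the gap between two handle arms. Which gap differs.
- mug_mid (a point): about the middle of a bystander: two-tone mug with a handle, 82 mm across, 97 mm tall, standing to the left of the carousel
- mill_mid (a point): about the middle of a bystander: turned wooden pepper mill, 58 mm across, 170 mm tall, standing to the left of the carousel near the back
- lemon_mid (a point): about the middle of a bystander: lemon, 78x55x56 mm, lying to the right of the carousel
Things that resemble listed ones, but are neither listed nor needed, are in the scene too. Leave any blue look-alike of the part that bears honey_mid alone.

How it is judged:
By the outcome, as a careful person would: the job done as asked, in the order asked, and still so for the second after the job is handed in, with the robot touching nothing.
It also fails if it takes over 54 s, if anything falls off the work surface, if the arm or the gripper's body presses on something with over 40 N, if the wrist force passes 120 N, or if a joint passes its speed limit or range.

### The arm

A 6-joint arm with a two-finger parallel gripper is mounted at the origin on a cart in front of the work surface, level with it; the furniture and walls round the work are solid. World frame = base frame: x ahead of the robot, y to its left, z up, the work surface at z = 0. Lengths are in m, angles in degrees, forces in N, time in s.
With the tool pointing down it reaches from about 0.35 to 0.875 m from the base axis. Payload 4.2 kg.
Tool frame: the origin (TCP) lies between the finger pads; the fingertips stand 17 mm ahead of it and the grasp point (between the pads) lies 2 mm behind it; z points along the fingers, y is the line along which they close (so a half turn about z gives the same grasp; the last joint's range is limited). The gripper opens to 87 mm and grips with 3 to 60 N. Pads are 19 mm wide; open, the fingers measure 117 mm over their backs; the gripper's body (75 mm by 190 mm) begins 51 mm behind the grasp point.
Start: joints at [85.233, 22.042, 0.453, 0, -68.411, -14.817], TCP at [0.209, 0.589, 0.24] pointing down, gripper open.
Joint ranges: [-179.83, 179.83], [-69.29, 118.12], [-61.27, 80.66], [-181.25, 117.63], [-171.15, -9.14], [-177.46, 177.46]. Speed limits (degrees/s): [159.86, 159.86, 180, 180, 180, 180].

### API

Orientations are given as a 3x3 rotation matrix whose columns are the frame's x, y, z axes.
In Python, from station import sense, capture, r, masks_of gives the robot as it stands.
- The arm moves only by the tool apply_moves, never from a script. Its argument "steps" is a list that holds one entry, the list of rows, each a list of 7 numbers: the opening, from 0 (shut) to 1 (fully open), then the shift along the tool's x, y, z in mm, then the turn, a rotation vector about the tool's x, y, z in rad. A call has 1 to 12 rows; each row shifts and turns the commanded pose from where the row before left it, along the tool's axes as they then stand; what a row does not reach is not made up. A row lasts 1/8 s, in which the tool goes at most 62.5 mm and 10.7 degrees, less where a joint would pass 70% of its speed; a pose out of reach is approached as far as the arm can. A call with a gripper value outside its range is refused whole. The fingers move at their own pace and stop on an object; the grip force is fixed at half the most. Time passes only in rows, so rows that do not move let the fingers close. It gives the time, the measured TCP pose, the force and the opening at its end, in the units of the state.
- sense(): the state, without advancing time (a new reading comes with each control period).
- capture(name): name is "scene" or "side" or "wrist"; returns a dict with "color" (400x640x3 uint8, red, green, blue), "vfov" (degrees; the focal length in pixels is half the picture's height over the tangent of half this angle, whatever the lens; pixels are square), "cx", "cy" (the principal point, pixels), "dist" ([k1, k2, p1, p2, k3] as OpenCV has them; the pictures are not rectified), "T" (4x4, takes a point from camera to world coordinates). Camera axes: x right, y down, z forward; pixel columns grow to the right and rows downward; lengths in m; the calibration is good to about 2 mm. A picture is of the moment at which its call begins. There is no depth.
- r.finish_job(): hands the job in, once; it reports no verdict.
Trained networks look in a picture, given as the dict that the camera call returned (one of the last four; its "shot" number tells which), for a name from the list of things; names that differ only in an ending like _2 or _b are one class to them, and where a whole thing is asked for, a point or a joint stands for the part that bears it (a point fixed in the world has none). Each returns a list of dicts, best first, with "confidence" (0 to 1); they miss things now and then, are a little off and sometimes report something else, mostly with a low value. They report only what shows in the picture. A call takes as long as a camera call. They do not tell look-alikes from the thing itself.
- masks_of(picture, thing): "pixels" (400x640 bool, what is visible of it) and "box" ([left, top, width, height] in pixels, round what is visible of it).
The state is a dict: "time_s": time; "joints": joint angles; "joint_velocities": joint speeds; "effort": joint torques, N m; "tcp_pos": TCP position; "ee_rot": TCP orientation; "wrist_force": force on the tool from outside, world axes, zero at the start; "moment": the same for the moment, N m; "gripper_width": opening from 0.0 (shut) to 1.0 (fully open).
Only numpy, scipy, OpenCV 4.12 (cv2) and the standard library are available. Lean on these libraries where they do the work, as an engineer would, in place of code of your own. Each camera call takes 0.05 s, during which the arm holds its last target. There are 200 camera calls.

## Working session

There is one attempt and no reset: what is moved stays moved. The work goes in short steps, Python scripts to look and compute and a tool call to move; the robot and the scene stay as the last step left them, time stands still between calls to the robot, and variables do not carry over. Pictures are saved under pics/ and viewed, on a budget of 10 in all, crops included, one or two more only if the job needs it, and the job is handed in when it is done.

Besides the shell and the picture viewer there is one more tool, called after "Call:" as name(argument=value, ...), one argument or row to a line, values as JSON. apply_moves: Moves the arm, as the interface text tells. Its arguments: {"type":"object","properties":{"steps":{"type":"array","items":{"type":"array","items":{"type":"array","items":{"type":"number"}}}}},"required":["steps"]}

```bash
mkdir -p pics; ls
cat > h.py <<'E'
import numpy as np, cv2
from station import sense, capture, r, masks_of
def K(p):
    f=200/np.tan(np.radians(p["vfov"])/2); return np.array([[f,0,p["cx"]],[0,f,p["cy"]],[0,0,1.]])
def onplane(p,uv,z):
    u=cv2.undistortPoints(np.array(uv,float).reshape(-1,1,2),K(p),np.array(p["dist"],float)).reshape(-1,2)
    T=np.array(p["T"]); d=np.c_[u,np.ones(len(u))]@T[:3,:3].T; o=T[:3,3]
    return o+d*((z-o[2])/d[:,2])[:,None]
def proj(p,X):
    T=np.linalg.inv(np.array(p["T"])); rv,_=cv2.Rodrigues(T[:3,:3])
    return cv2.projectPoints(np.array(X,float).reshape(-1,1,3),rv,T[:3,3],K(p),np.array(p["dist"],float))[0].reshape(-1,2)
def save(p,n): cv2.imwrite(n,p["color"][:,:,::-1])
E
python3 - <<'E'
from h import *
s=sense(); print(s["time_s"],s["tcp_pos"],s["ee_rot"])
for c in ("scene","side"):
    p=capture(c); save(p,f"pics/{c}0.png"); print(c,np.round(p["T"],3).tolist())
    for n in ("foot","cross","tip_0","tin_mid","jam_mid","honey_mid","timer_mid"):
        for m in masks_of(p,n)[:2]:
            ys,xs=np.nonzero(m["pixels"]); print(n,round(m["confidence"],2),m["box"],xs.mean().round(1),ys.mean().round(1))
E
```

```text
pics
0.0 [0.20927308 0.58831809 0.23845059] [[ 9.42092468e-01 -3.35352587e-01 -6.51649426e-04]
 [-3.35353206e-01 -9.42090081e-01 -2.12299278e-03]
 [ 9.80386609e-05  2.21858823e-03 -9.99997534e-01]]
scene [[0.746, -0.314, 0.587, -0.11], [-0.665, -0.353, 0.658, -0.628], [0.001, -0.881, -0.473, 0.639], [0.0, 0.0, 0.0, 1.0]]
foot 0.49 [280.1, 264.3, 14.7, 11.2] 287.7 269.7
cross 0.65 [273.9, 167.6, 101.6, 105.3] 326.3 230.7
cross 0.62 [289.3, 170.5, 71.4, 33.3] 323.7 187.0
tip_0 0.98 [291.7, 169.3, 67.7, 35.4] 325.3 186.7
tin_mid 0.89 [276.6, 211.3, 34.8, 39.8] 293.0 231.9
jam_mid 0.95 [339.9, 199.9, 29.4, 48.7] 354.7 224.8
honey_mid 0.76 [316.7, 196.0, 23.7, 38.6] 324.0 211.2
honey_mid 0.59 [256.5, 178.2, 23.6, 35.9] 268.0 195.0
timer_mid 0.88 [313.2, 231.1, 27.1, 33.9] 325.3 249.6
timer_mid 0.71 [315.5, 193.7, 20.2, 39.1] 323.5 212.0
side [[-0.997, -0.042, 0.068, 0.459], [-0.08, 0.491, -0.868, 0.914], [0.003, -0.87, -0.493, 0.579], [0.0, 0.0, 0.0, 1.0]]
foot 0.72 [282.4, 154.2, 82.6, 40.8] 323.0 173.4
foot 0.43 [372.8, 227.7, 4.5, 8.8] 371.0 231.0
cross 0.95 [283.4, 155.3, 81.8, 39.7] 321.0 173.1
cross 0.55 [289.6, 175.8, 30.7, 40.5] 304.2 190.4
tip_0 0.85 [281.9, 154.6, 82.8, 40.6] 322.1 172.7
tin_mid 0.58 [324.8, 211.1, 32.1, 29.8] 342.9 225.8
jam_mid 0.87 [290.1, 175.4, 28.0, 42.3] 304.4 190.0
honey_mid 0.9 [288.9, 198.5, 25.4, 47.0] 301.3 220.8
honey_mid 0.89 [291.7, 254.2, 34.0, 53.2] 307.3 279.5
timer_mid 0.84 [329.3, 192.9, 22.7, 18.2] 339.1 201.3
```

Run:
```python
import cv2,numpy as np
a=cv2.imread("pics/scene0.png")[150:300,220:420]; b=cv2.imread("pics/side0.png")[140:290,230:430]
cv2.imwrite("pics/crop0.png",np.hstack([cv2.resize(x,None,fx=4,fy=4,interpolation=cv2.INTER_CUBIC)[:, :] for x in (a,)]))
cv2.imwrite("pics/crop1.png",cv2.resize(b,None,fx=4,fy=4,interpolation=cv2.INTER_CUBIC))
```

```text
(no output)
```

View pics/crop0.png

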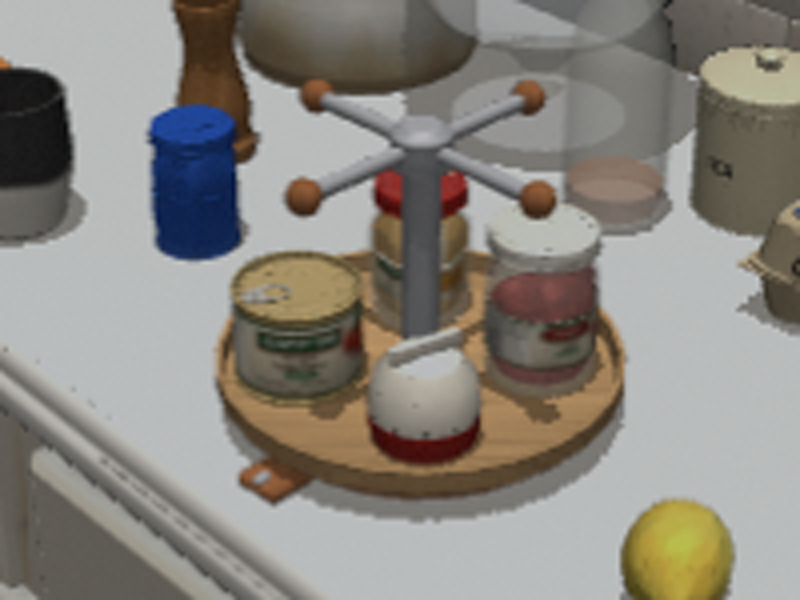

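View pics/crop1.png

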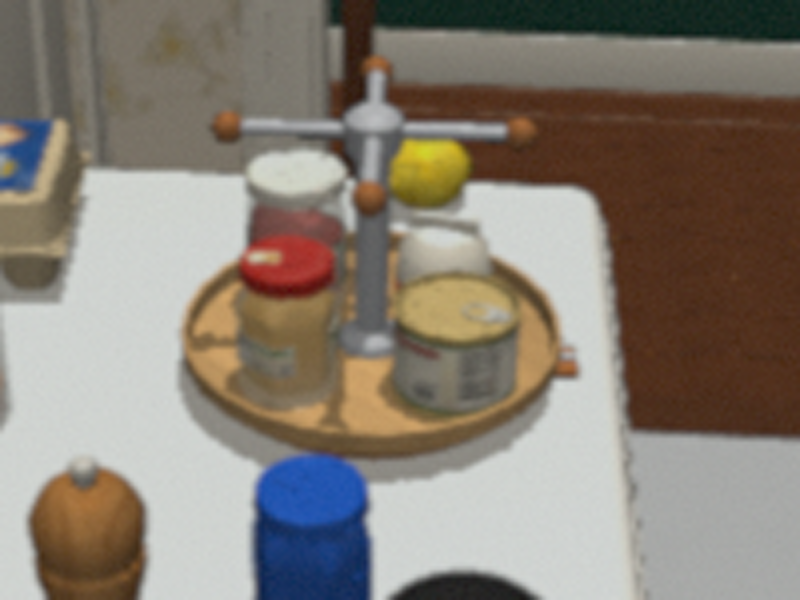

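The scene crop shows the tin (≈296,278 at its top) left of the timer, the tongue at about (262,478), and balls at (317,95), (528,97), (304,196) and (537,198). The side crop shows balls at (228,125), (376,69), (521,130) and (369,196), the tin top at (458,306), and the tongue at (570,365).

Run:
```python
from h import *
from scipy.optimize import least_squares
S=capture("scene"); D=capture("side")
cs=lambda a:(np.array(a,float)+.5)/4-.5+[220,150]
cd=lambda a:(np.array(a,float)+.5)/4-.5+[230,140]
bs=onplane(S,cs([(317,95),(528,97),(304,196),(537,198)]),.165); bd=onplane(D,cd([(228,125),(376,69),(521,130),(369,196)]),.165)
print("balls",bs.round(4),bd.round(4),sep="\n"); c1,c2=bs.mean(0),bd.mean(0); print(c1,c2)
print("radii",np.linalg.norm(bs-c1,axis=1),np.linalg.norm(bd-c2,axis=1))
c=(c1+c2)/2
for n,b,cc in(("S",bs,c1),("D",bd,c2)): print(n,np.degrees(np.arctan2(*(b-cc)[:,[1,0]].T)).round(1))
ts=onplane(S,cs([(296,278)]),.078)[0]; td=onplane(D,cd([(458,306)]),.078)[0]
print("tin",ts,td,[np.degrees(np.arctan2(*(t-q)[[1,0]])) for t,q in((ts,c),(td,c))],[np.linalg.norm((t-c)[:2]) for t in (ts,td)])
for z in (.012,.016):
  for t in (onplane(S,cs([(258,484),(264,478)]),z),onplane(D,cd([(572,364)]),z)): print("tongue",z,t.round(4),np.degrees(np.arctan2(*(t-c)[:,[1,0]].T)),np.linalg.norm((t-c)[:,:2],axis=1))
for n in ("tip_0","cross"):pass
```

```text
balls
[[ 0.5101  0.1389  0.165 ]
 [ 0.5981  0.0572  0.165 ]
 [ 0.4288  0.0509  0.165 ]
 [ 0.5169 -0.0303  0.165 ]]
[[ 0.5984  0.0517  0.165 ]
 [ 0.5173 -0.0378  0.165 ]
 [ 0.4272  0.0435  0.165 ]
 [ 0.5098  0.1334  0.165 ]]
[0.51347231 0.05416953 0.165     ] [0.51318708 0.04770463 0.165     ]
radii [0.08483849 0.08470049 0.08474251 0.0845828 ] [0.08528906 0.08555894 0.08610244 0.08572037]
S [  92.3    2.1 -177.8  -87.7]
D [   2.7  -87.2 -177.2   92.2]
tin [0.46333392 0.10365202 0.078     ] [0.45951549 0.10091172 0.078     ] [np.float64(133.4835034181625), np.float64(137.11863542652836)] [np.float64(0.07265288791030423), np.float64(0.07343999708227487)]
tongue 0.012 [[0.3814 0.0375 0.012 ]
 [0.3871 0.0396 0.012 ]] [-174.19805309 -174.85439561] [0.13256259 0.12671198]
tongue 0.012 [[0.3874 0.0563 0.012 ]] [177.54293822] [0.12606725]
tongue 0.016 [[0.3783 0.0333 0.016 ]
 [0.384  0.0353 0.016 ]] [-172.5536865  -173.11410379] [0.13616764 0.13031333]
tongue 0.016 [[0.3879 0.0624 0.016 ]] [174.78059072] [0.12596744]
```

Run:
```python
from h import *
p=capture("wrist"); s=sense(); R=np.array(s["ee_rot"]); T=np.array(p["T"])
print(p["vfov"],"cam in tool",R.T@(T[:3,3]-s["tcp_pos"]),(R.T@T[:3,:3]).round(3).tolist())
print(R.T@(np.array([.40,.05,.34])-s["tcp_pos"])*1000)
```

```text
67.48354738755502 cam in tool [ 0.0689359   0.00057307 -0.14551202] [[0.001, -0.968, -0.252], [1.0, 0.001, -0.001], [0.001, -0.252, 0.968]]
[ 360.12512459  443.78730449 -100.44813273]
```

Call:
apply_moves(
  steps=[
    [[0,30,37,-9,0,0,0],[0,30,37,-9,0,0,0],[0,30,37,-9,0,0,0],[0,30,37,-8,0,0,0],[0,30,37,-8,0,0,0],[0,30,37,-8,0,0,0],[0,30,37,-8,0,0,0],[0,30,37,-8,0,0,0],[0,30,37,-8,0,0,0],[0,30,37,-8,0,0,0],[0,30,37,-8,0,0,0],[0,30,37,-8,0,0,0]],
  ],
)

```text
time_s: 2.45
tcp_pos: [0.4, 0.0483, 0.3392]
ee_rot: [[0.942, -0.335, 0.001], [-0.335, -0.942, 0.001], [0.001, -0.001, -1.0]]
wrist_force: [0.6, 0.5, 0.4]
gripper_width: 0.003
```

Call:
apply_moves(
  steps=[
    [[0,0,0,0,0,0,-0.171],[0,0,0,0,0,0,-0.171],[0,0,0,0,0,0,0]],
  ],
)

```text
time_s: 2.82
tcp_pos: [0.3998, 0.0496, 0.3387]
ee_rot: [[1.0, -0.002, 0.0], [-0.002, -1.0, 0.0], [0.0, -0.0, -1.0]]
wrist_force: [-0.4, 0.5, -0.2]
gripper_width: 0.005
```

Run:
```python
from h import *
s=sense(); print(s["time_s"],s["tcp_pos"],np.round(s["ee_rot"],3).tolist(),s["joints"],s["gripper_width"],s["wrist_force"])
p=capture("wrist"); cv2.imwrite("pics/w1.png",cv2.resize(p["color"][:,:,::-1],(800,500),interpolation=cv2.INTER_CUBIC))
for n in ("tin_mid","foot","cross","tray"):
    for m in masks_of(p,n)[:2]:
        ys,xs=np.nonzero(m["pixels"]); print(n,round(m["confidence"],2),m["box"],xs.mean().round(1),ys.mean().round(1))
```

```text
2.825 [0.39975433 0.04960754 0.33868858] [[1.0, -0.002, 0.0], [-0.002, -1.0, 0.0], [0.0, -0.0, -1.0]] [ 3.04465542e+01 -4.17133897e+00 -1.73066079e+01  5.08837632e-04
 -7.68463398e+01  5.94213433e+01] 0.005270740894411051 [-0.44858068  0.54668012 -0.23236937]
tin_mid 0.78 [256.8, 95.9, 54.1, 57.6] 283.7 123.3
foot 0.62 [225.7, 0.0, 186.4, 162.4] 317.7 78.0
foot 0.6 [315.0, 165.9, 21.1, 6.6] 323.1 168.5
cross 0.92 [223.8, 4.6, 191.6, 159.9] 317.0 77.1
tray 0.9 [222.6, 0.0, 190.5, 166.1] 320.7 84.5
```

View pics/w1.png

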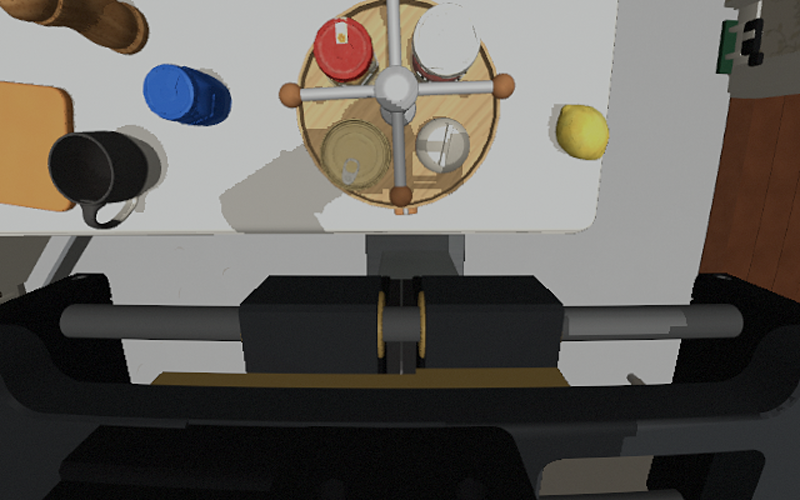

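The wrist view shows the cross hub at (396,88), balls at (290,95), (503,86) and (401,196), the tin top at (356,152), the tongue at about (405,211), and the lemon clear at the right.

Run:
```python
from h import *
p=capture("wrist"); 
cv2.imwrite("pics/w2.png",cv2.resize(p["color"][0:180,225:420,::-1],None,fx=4,fy=3.3333,interpolation=cv2.INTER_CUBIC)[:600])
k=.8
f=lambda uv,z:onplane(p,(np.array(uv)+.5)*k-.5,z)
b=f([(290,95),(503,86),(401,196)],.165); c=(b[0]+b[1])/2; print(b.round(4),c,np.linalg.norm(b-c,axis=1),np.degrees(np.arctan2(*(b-c)[:,[1,0]].T)))
t=f([(356,152)],.078)[0]; print("tin",t,np.linalg.norm((t-c)[:2]),np.degrees(np.arctan2(*(t-c)[[1,0]])))
t=f([(405,211)],.010)[0]; print("tongue",t,np.linalg.norm((t-c)[:2]),np.degrees(np.arctan2(*(t-c)[[1,0]])))
img=p["color"]; hsv=cv2.cvtColor(img,cv2.COLOR_RGB2HSV)
print(img[160:176,312:336].tolist()[8])
g=hsv[160:176,308:340]; m=(g[...,1]>70); print("\n".join("".join("#" if v else "." for v in r_) for r_ in m))
```

```text
[[ 0.5098  0.1393  0.165 ]
 [ 0.5166 -0.0325  0.165 ]
 [ 0.4276  0.0495  0.165 ]] [0.51317018 0.05338767 0.165     ] [0.08594103 0.08594103 0.08563177] [  92.25970761  -87.74029239 -177.40848119]
tin [0.46320622 0.09719831 0.078     ] 0.06645125329732822 138.7542684689819
tongue [0.38855196 0.04452347 0.01      ] 0.12493308778447913 -175.93135354866644
[[188, 191, 191], [189, 192, 192], [191, 195, 196], [153, 150, 146], [144, 104, 77], [171, 118, 74], [178, 126, 84], [181, 128, 84], [184, 130, 85], [184, 130, 84], [143, 104, 75], [155, 155, 155], [186, 190, 190], [179, 182, 182], [150, 151, 152], [179, 132, 99], [182, 128, 82], [184, 132, 85], [178, 126, 83], [168, 119, 77], [162, 112, 71], [137, 88, 50], [183, 185, 185], [189, 192, 191]]
################################
################################
################################
################################
############################....
##########################......
...############...########......
........#######....#######......
........#######....#######......
........#######....#######......
........#######....#######......
.........######.................
................................
................................
................................
................................
```

View pics/w2.png

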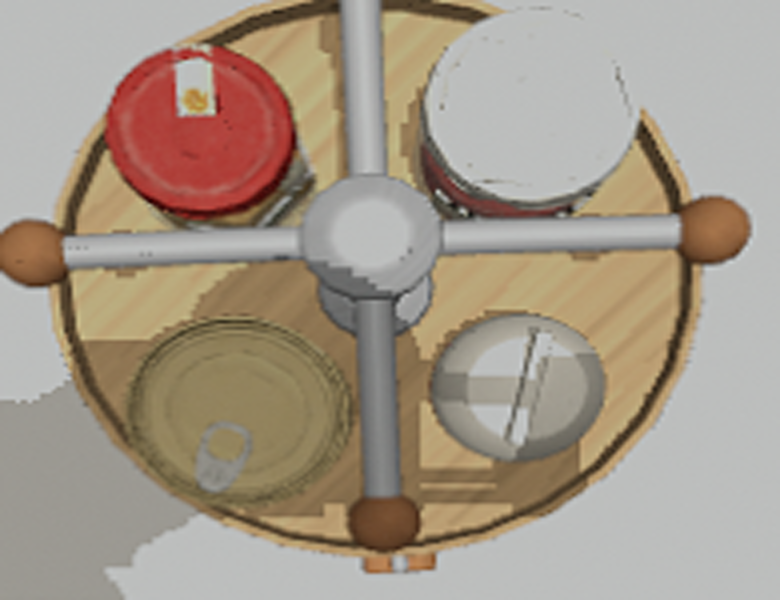

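Call:
apply_moves(
  steps=[
    [[0,27.5,-20,0,0,0,0],[0,27.5,-20,0,0,0,0],[0,0,0,36,0,0,0],[0,0,0,36,0,0,0],[0,0,0,36,0,0,0],[0,0,0,36,0,0,0],[0,0,0,34,0,0,0],[0,0,0,0,0,0,0]],
  ],
)

```text
time_s: 4.12
tcp_pos: [0.4533, 0.0892, 0.1585]
ee_rot: [[1.0, -0.0, -0.006], [-0.0, -1.0, -0.003], [-0.006, 0.003, -1.0]]
wrist_force: [0.0, -0.7, 1.2]
gripper_width: 0.002
```

Call:
apply_moves(
  steps=[
    [[0,1,10,0,0,0,0],[0,1,6,0,0,0,0],[0,-0.3,1.0,0,0,0,-0.0175],[0,-0.6,2.0,0,0,0,-0.0349],[0,-1,3.06,0,0,0,-0.0524],[0,-1,3.06,0,0,0,-0.0524],[0,-1,3.06,0,0,0,-0.0524],[0,-1,3.06,0,0,0,-0.0524],[0,-1,3.06,0,0,0,-0.0524]],
  ],
)

```text
time_s: 5.25
tcp_pos: [0.4537, 0.0553, 0.1612]
ee_rot: [[0.95, 0.311, 0.001], [0.311, -0.95, 0.001], [0.002, -0.001, -1.0]]
wrist_force: [-0.7, 2.4, 0.1]
gripper_width: 0.007
```

Call:
apply_moves(
  steps=[
    [[0,-1,3.06,0,0,0,-0.0524],[0,-1,3.06,0,0,0,-0.0524],[0,-1,3.06,0,0,0,-0.0524],[0,-1,3.06,0,0,0,-0.0524],[0,-1,3.06,0,0,0,-0.0524],[0,-1,3.06,0,0,0,-0.0524],[0,-0.6,2.0,0,0,0,-0.0349],[0,-0.6,2.0,0,0,0,-0.0349],[0,0,0,0,0,0,0]],
  ],
)

```text
time_s: 6.38
tcp_pos: [0.4576, 0.032, 0.1611]
ee_rot: [[0.766, 0.643, 0.001], [0.643, -0.766, 0.0], [0.001, 0.0, -1.0]]
wrist_force: [0.4, -0.1, 0.3]
gripper_width: 0.009
```

Run:
```python
from h import *
S=capture("scene"); W=capture("wrist"); D=capture("side")
a=cv2.resize(S["color"][160:290,250:400,::-1],(400,347),interpolation=cv2.INTER_CUBIC)
b=cv2.resize(D["color"][150:280,260:410,::-1],(400,347),interpolation=cv2.INTER_CUBIC)
w=cv2.resize(W["color"][:,:,::-1],(400,250))
cv2.imwrite("pics/p1.png",np.vstack([np.hstack([a,b]),np.hstack([w,w*0])]))
print(np.round(sense()["joints"],1),sense()["tcp_pos"])
```

```text
[ 24.4  10.4 -28.7   0.  -50.9 105.6] [0.4574571  0.03199131 0.16085686]
```

View pics/p1.png

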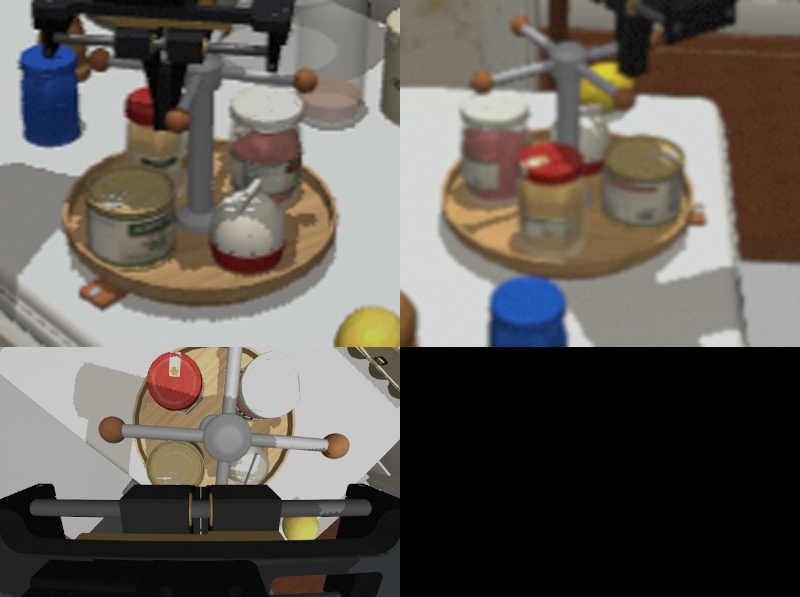

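The scene crop shows the tin now close behind the tongue, with everything standing; the wrist view is partly hidden by the gripper. I'll back off and return to the overhead view.

Call:
apply_moves(
  steps=[
    [[0,0,-10,0,0,0,0],[0,0,0,-36,0,0,0],[0,0,0,-36,0,0,0],[0,0,0,-36,0,0,0],[0,0,0,-36,0,0,0],[0,0,0,-36,0,0,0.1745],[0,0,0,0,0,0,0.1745],[0,0,0,0,0,0,0.1745],[0,0,0,0,0,0,0.1745],[0,-27,-6,0,0,0,0],[0,-27,-6,0,0,0,0],[0,0,0,0,0,0,0]],
  ],
)

```text
time_s: 8.02
tcp_pos: [0.3954, 0.0519, 0.3409]
ee_rot: [[1.0, 0.003, 0.001], [0.003, -1.0, 0.001], [0.001, -0.001, -1.0]]
wrist_force: [0.6, -0.1, 1.0]
gripper_width: 0.005
```

Run:
```python
from h import *
p=capture("wrist"); print(sense()["tcp_pos"],np.round(sense()["ee_rot"],3)[0])
np.save("w3.npy",p,allow_pickle=True)
cv2.imwrite("pics/w3.png",cv2.resize(p["color"][0:180,215:425,::-1],None,fx=3.3333,fy=3.3333,interpolation=cv2.INTER_CUBIC))
for n in ("tin_mid",):
    for m in masks_of(p,n)[:2]:
        ys,xs=np.nonzero(m["pixels"]); print(n,round(m["confidence"],2),m["box"],xs.mean().round(1),ys.mean().round(1))
```

```text
[0.39632394 0.05192466 0.34090777] [1.    0.002 0.001]
tin_mid 0.79 [284.3, 102.0, 57.6, 59.9] 313.2 132.2
```

View pics/w3.png

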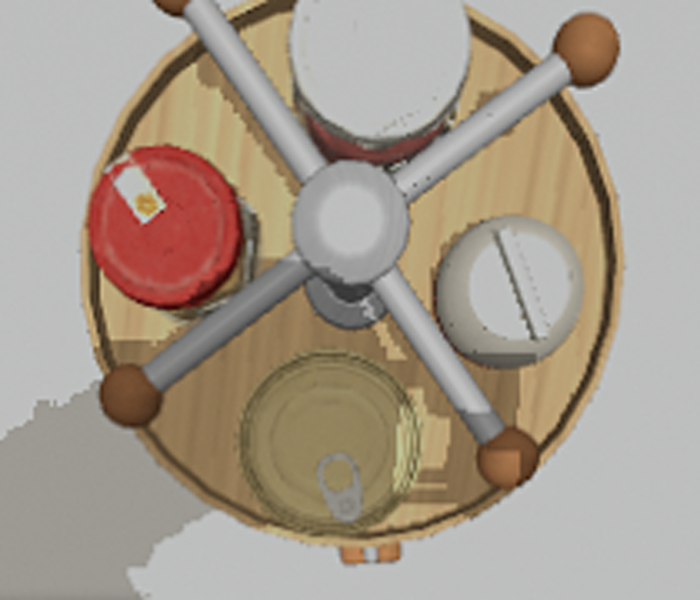

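The crop shows the tin top at about (330,442), the tongue at about (371,553), and balls at (588,50), (130,397) and (507,456). All items are standing. The tin needs a few more degrees CCW.

```bash
cat > meas.py <<'E'
from h import *
from scipy.optimize import least_squares
def ang(t,c): return np.degrees(np.arctan2(t[1]-c[1],t[0]-c[0]))%360
def rim(p,c0=(.513,.052)):
    hsv=cv2.cvtColor(cv2.GaussianBlur(p["color"],(3,3),0),cv2.COLOR_RGB2HSV); pts=[]
    for a in np.radians(np.arange(0,360,2)):
        R=np.arange(.108,.130,.0004); X=np.c_[c0[0]+R*np.cos(a),c0[1]+R*np.sin(a),R*0+.034]; uv=proj(p,X)
        if uv.min()<1 or uv[:,0].max()>638 or uv[:,1].max()>398: continue
        s=cv2.remap(hsv[...,1].astype(np.float32),uv[:,0].astype(np.float32).reshape(1,-1),uv[:,1].astype(np.float32).reshape(1,-1),cv2.INTER_LINEAR)[0]
        i=np.nonzero(s>55)[0]
        if len(i) and 3<i[-1]<len(R)-4: pts.append(X[i[-1],:2])
    pts=np.array(pts)
    q=least_squares(lambda v:np.linalg.norm(pts-v[:2],axis=1)-v[2],[*c0,.118],loss="soft_l1",f_scale=.0007).x
    return q,len(pts)
def tongue(p,c0,z=.010):
    g=cv2.cvtColor(p["color"],cv2.COLOR_RGB2HSV)[...,1].astype(np.float32); out=[]
    for rr in np.arange(.121,.1295,.001):
        A=np.radians(np.arange(165,200,.1)); X=np.c_[c0[0]+rr*np.cos(A),c0[1]+rr*np.sin(A),A*0+z]; uv=proj(p,X).astype(np.float32)
        s=cv2.remap(g,uv[:,:1],uv[:,1:],cv2.INTER_LINEAR)[:,0]; i=np.nonzero(s>65)[0]
        if len(i): out.append((rr,*np.degrees(A[i[[0,-1]]]),np.degrees(A[i[[0,-1]]]).mean(),rr*(A[i[-1]]-A[i[0]])))
    return np.array(out)
E
python3 - <<'E'
from meas import *
p=np.load("w3.npy",allow_pickle=True).item(); f=lambda uv,z:onplane(p,(np.array(uv)+.5)/3.3333-.5+[215,0],z)
q,n=rim(p); print("rim",q,n)
b=f([(588,50),(130,397),(507,456)],.165); c=b[:2].mean(0); print("balls",b.round(4).tolist(),c,[ang(x,c) for x in b])
t=f([(330,442)],.078)[0]; print("tin",t,"rim-axis",ang(t,q),np.hypot(*(t[:2]-q[:2])),"ball-axis",ang(t,c))
for z in (.006,.010,.014): print(z,tongue(p,q,z).round(2).tolist())
E
```

```text
rim [0.51293475 0.05310663 0.11671917] 138
balls [[0.5633, -0.0168, 0.165], [0.4628, 0.1219, 0.165], [0.4448, 0.0029, 0.165]] [0.51306614 0.05255305 0.165     ] [np.float64(305.89942234541957), np.float64(125.89942234541965), np.float64(216.04307642831412)]
tin [0.44487746 0.06125848 0.078     ] rim-axis 173.1696948197214 0.06854376598262786 ball-axis 172.724586844021
0.006 [[0.12, 168.5, 199.9, 184.2, 0.07], [0.12, 177.5, 191.2, 184.35, 0.03], [0.12, 177.6, 191.1, 184.35, 0.03], [0.12, 177.7, 191.0, 184.35, 0.03], [0.12, 177.7, 191.0, 184.35, 0.03], [0.13, 177.8, 190.9, 184.35, 0.03], [0.13, 178.0, 190.8, 184.4, 0.03], [0.13, 178.1, 190.7, 184.4, 0.03], [0.13, 178.4, 190.6, 184.5, 0.03]]
0.01 [[0.12, 177.4, 191.2, 184.3, 0.03], [0.12, 177.6, 191.1, 184.35, 0.03], [0.12, 177.7, 191.0, 184.35, 0.03], [0.12, 177.7, 191.0, 184.35, 0.03], [0.12, 177.8, 190.9, 184.35, 0.03], [0.13, 177.9, 190.8, 184.35, 0.03], [0.13, 178.1, 190.7, 184.4, 0.03], [0.13, 178.3, 190.6, 184.45, 0.03], [0.13, 189.9, 190.2, 190.05, 0.0]]
0.014 [[0.12, 177.5, 191.1, 184.3, 0.03], [0.12, 177.6, 191.0, 184.3, 0.03], [0.12, 177.7, 191.0, 184.35, 0.03], [0.12, 177.8, 190.9, 184.35, 0.03], [0.12, 177.9, 190.8, 184.35, 0.03], [0.13, 178.1, 190.7, 184.4, 0.03], [0.13, 178.2, 190.6, 184.4, 0.03], [0.13, 178.7, 190.5, 184.6, 0.03]]
```

Call:
apply_moves(
  steps=[
    [[0,27.5,6,0,0,0,0],[0,27.5,6,0,0,0,0],[0,0,0,0,0,0,-0.1745],[0,0,0,0,0,0,-0.1745],[0,0,0,36,0,0,-0.1745],[0,0,0,36,0,0,-0.1745],[0,0,0,36,0,0,0],[0,0,0,36,0,0,0],[0,0,0,36,0,0,0],[0,0,6,0,0,0,0],[0,0,0,0,0,0,0]],
  ],
)

```text
time_s: 9.5
tcp_pos: [0.4575, 0.035, 0.1616]
ee_rot: [[0.766, 0.643, 0.002], [0.643, -0.766, 0.0], [0.002, 0.001, -1.0]]
wrist_force: [-0.2, -0.5, -0.3]
gripper_width: 0.005
```

Call:
apply_moves(
  steps=[
    [[0,-0.6,2.0,0,0,0,-0.0349],[0,-0.6,2.0,0,0,0,-0.0349],[0,-0.6,2.0,0,0,0,-0.0349],[0,-0.6,2.0,0,0,0,-0.0349],[0,-0.6,2.0,0,0,0,-0.0349],[0,-0.6,2.0,0,0,0,-0.0349],[0,-0.3,1.0,0,0,0,-0.0175],[0,0,0,0,0,0,0]],
  ],
)

```text
time_s: 10.5
tcp_pos: [0.4632, 0.0234, 0.1617]
ee_rot: [[0.601, 0.799, 0.003], [0.799, -0.601, 0.001], [0.002, 0.002, -1.0]]
wrist_force: [-0.3, 0.2, 0.5]
gripper_width: 0.004
```

Call:
apply_moves(
  steps=[
    [[0,0,-10,0,0,0,0],[0,0,0,-36,0,0,0],[0,0,0,-36,0,0,0],[0,0,0,-36,0,0,0],[0,0,0,-36,0,0,0],[0,0,0,-36,0,0,0.1745],[0,0,0,0,0,0,0.1745],[0,0,0,0,0,0,0.1745],[0,0,0,0,0,0,0.1745],[0,0,0,0,0,0,0.1745],[0,-30,-6,0,0,0,0.0524],[0,-30,-6,0,0,0,0]],
  ],
)

```text
time_s: 12.0
tcp_pos: [0.393, 0.0398, 0.3402]
ee_rot: [[1.0, -0.0, -0.001], [-0.0, -1.0, -0.0], [-0.001, 0.0, -1.0]]
wrist_force: [-0.3, 0.8, 0.1]
gripper_width: 0.006
```

Call:
apply_moves(
  steps=[
    [[0,0,0,0,0,0,0]],
  ],
)

```text
time_s: 12.12
tcp_pos: [0.3925, 0.0398, 0.3411]
ee_rot: [[1.0, 0.003, 0.002], [0.003, -1.0, 0.001], [0.002, -0.001, -1.0]]
wrist_force: [0.1, 0.4, -0.5]
gripper_width: 0.005
```

Run:
```python
from h import *
p=capture("wrist"); print(sense()["tcp_pos"],np.round(sense()["ee_rot"],3)[0])
np.save("w4.npy",p,allow_pickle=True)
cv2.imwrite("pics/w4.png",cv2.resize(p["color"][0:180,215:425,::-1],None,fx=3.3333,fy=3.3333,interpolation=cv2.INTER_CUBIC))
from meas import *
q,n=rim(p); print(q,n); print(tongue(p,q)[1:6,1:].round(3))
```

```text
[0.39345404 0.03984539 0.34102985] [1.    0.002 0.002]
[0.51293236 0.05304901 0.11675611] 136
[[1.7770e+02 1.9140e+02 1.8455e+02 2.9000e-02]
 [1.7780e+02 1.9130e+02 1.8455e+02 2.9000e-02]
 [1.7780e+02 1.9120e+02 1.8450e+02 2.9000e-02]
 [1.7780e+02 1.9120e+02 1.8450e+02 2.9000e-02]
 [1.7790e+02 1.9110e+02 1.8450e+02 2.9000e-02]]
```

View pics/w4.png

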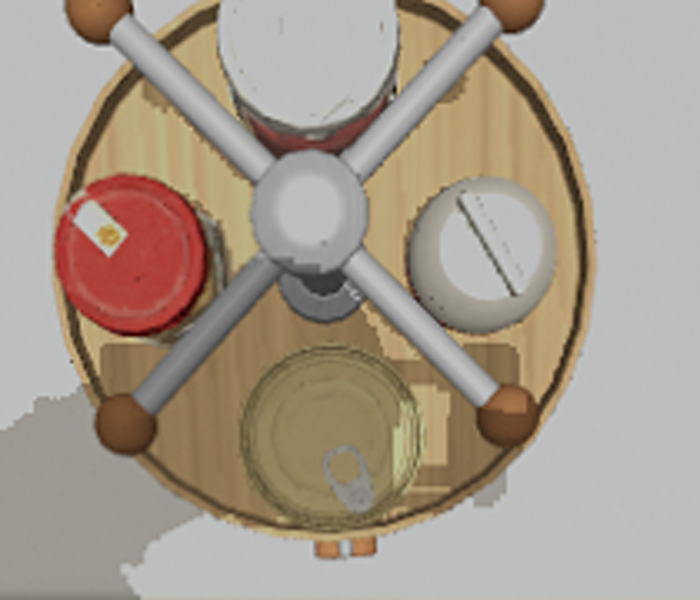

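The crop shows the tin top at about (331,437), with balls at (125,425) and (508,413), the tongue at (345,548), and everything standing.

Run:
```python
from meas import *
p=np.load("w4.npy",allow_pickle=True).item(); f=lambda uv,z:onplane(p,(np.array(uv)+.5)/3.3333-.5+[215,0],z)
q,n=rim(p)
b=f([(125,425),(508,413)],.165); print("balls",b.round(4).tolist(),[ang(x,q) for x in b])
e=f([(241,437),(421,437),(331,345),(331,530)],.078); t=e.mean(0); print("tin",t,ang(t,q),np.hypot(*(t[:2]-q[:2])),"diam",np.ptp(e[:,0]),np.ptp(e[:,1]))
# independent: template match of rim circle of the tin at z=.078 via edge strength
g=cv2.GaussianBlur(cv2.cvtColor(p["color"],cv2.COLOR_RGB2LAB).astype(np.float32),(3,3),0)
A=np.radians(np.arange(0,360,3)); best=[]
def samp(cx,cy,R):
    uv=proj(p,np.c_[cx+R*np.cos(A),cy+R*np.sin(A),A*0+.078]).astype(np.float32); return cv2.remap(g,uv[:,:1],uv[:,1:],cv2.INTER_LINEAR)[:,0]
for a in np.arange(178,191,.5):
  for R in np.arange(.064,.073,.001):
    cx,cy=q[0]+R*np.cos(np.radians(a)),q[1]+R*np.sin(np.radians(a))
    for rt in (.036,.037,.038): best.append((np.abs(samp(cx,cy,rt+.0015)-samp(cx,cy,rt-.0015)).sum(1).clip(0,60).mean(),a,R,rt))
print(np.round(sorted(best)[::-1][:5],4))
```

```text
balls [[0.4514, 0.1119, 0.165], [0.4554, -0.009, 0.165]] [np.float64(136.29803426962616), np.float64(227.15955823662227)]
tin [0.44363281 0.04877454 0.078     ] 183.5295958809417 0.06943125311351069 diam 0.0731687730022994 0.07234754039533833
[[2.67633e+01 1.83500e+02 7.00000e-02 3.70000e-02]
 [2.63469e+01 1.83500e+02 7.10000e-02 3.80000e-02]
 [2.61446e+01 1.83000e+02 7.00000e-02 3.70000e-02]
 [2.59087e+01 1.83000e+02 7.10000e-02 3.80000e-02]
 [2.58538e+01 1.84000e+02 7.00000e-02 3.70000e-02]]
```

Run:
```python
from h import *
r.finish_job(); print(sense()["time_s"])
```

```text
the job is handed in; nothing more can be done
the job is handed in; nothing more can be done
```

I turned the carousel about 45° counterclockwise, and the tin now stands at the front behind the tongue. It took two gentle pushes (force readings stayed under 3 N) on the cross arm nearest the robot with the closed fingertips. I then backed off, raised the gripper clear and handed the job in at about 12 s.

- **Position:** in the last overhead picture, two measurements from that picture both put the tin at about 183.5° around the axis. The tongue is at about 184.5°. That leaves it about 1° (roughly 1 mm) off centre, which is within what I can measure, so I did not nudge it further.
- **Things on the tray:** the tin, both jars and the timer were all standing, and the fingers touched only the handle arm.
- **Things round about:** the arm never went near the mug, mill, lemon or blue jar at their height. I did not take a wide picture at the end to recheck them.
- **Disagreement:** the first scene and side pictures differed by about 6 mm on where the axis is, and by several degrees on the tongue. I relied on the overhead wrist pictures instead, which agreed with each other to about 0.2° on the tongue and 0.1 mm on the axis.

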